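Turn the engine on the locomotive turntable

ROBOT

A 6-joint arm with a two-finger parallel gripper is mounted at the origin on a cart in front of the work surface, level with it; the furniture and walls round the work are solid. World frame = base frame: x ahead of the robot, y to its left, z up, the work surface at z = 0. Lengths are in mm, angles in rad, forces in N, time in s.
With the tool pointing down it reaches from about 350 to 775 mm from the base axis. Payload 7.3 kg.
Tool frame: the origin (TCP) lies at the very end of the fingers, on their centre line; the grasp point (between the pads) lies 19 mm behind it (bot.grip_point_offset is the distance from the TCP to the grasp point, in mm); z points along the fingers, y is the line along which they close (so a half turn about z gives the same grasp; the last joint's range is limited). The gripper opens to 92 mm and grips with 3 to 60 N. Pads are 19 mm wide; open, the fingers measure 130 mm over their backs; the gripper's body (75 mm by 190 mm) begins 47 mm behind the grasp point.
Start: joints at [-1.462, 0.342, 1.524, -0, 1.275, -0.146], TCP at [132.349, -508.064, 226.741] pointing down, gripper open.
Joint ranges: [-2.53, 2.53], [-0.77, 2.02], [0.04, 2.7], [-1, 4.14], [0.28, 2.66], [-3.11, 3.11]. Speed limits (rad/s): [2.57, 2.57, 3.14, 3.14, 3.14, 3.14].

INTERFACE

Orientations are given as [roll, pitch, yaw] about the fixed x, y, z axes, in that order (R = Rz(yaw) Ry(pitch) Rx(roll)).
In Python, from plant import bot gives the robot as it stands. The module is installed in compiled form; this text tells all that it offers.
- The arm moves only by the shell command python3 -m jog 'ROWS' [OPENING]. ROWS is JSON, a list of rows, each a list of 6 numbers: the shift along the tool's x, y, z in mm, then the turn, a rotation vector about the tool's x, y, z in rad. In form: [[dx, dy, dz, rx, ry, rz], ...]. A call has 1 to 12 rows; each row shifts and turns the commanded pose from where the row before left it, along the tool's axes as they then stand; what a row does not reach is not made up. A row lasts 1/10 s, in which the tool goes at most 50 mm and 8.59 degrees, less where a joint would pass 70% of its speed; a pose out of reach is approached as far as the arm can. A call with a gripper value outside its range is refused whole. OPENING is the opening in per cent of the stroke, from 0 (shut) to 100 (fully open), set as the call begins (- or left out, the last holds). The fingers move at their own pace and stop on an object; the grip force is fixed at half the most. Time passes only in rows, so rows that do not move let the fingers close. It gives the time, the measured TCP pose, the force, the opening and the grip force at its end, in the units of the state.
- bot.get_obs(): the state, without advancing time (a new reading comes with each control period).
- bot.capture(name): name is "scene" or "top" or "wrist"; returns the picture (384x512x3 uint8, red, green, blue); there is no depth.
- bot.camera_model(name): a dict with "fx", "fy", "cx", "cy" (pixels), "position" and "orientation" of the camera in the world; the wrist camera has in their place "T_tool_cam" (4x4, takes a point from camera to tool coordinates, whose origin is the TCP and whose axes are the flange's). Camera axes: x right, y down, z forward; pixel columns grow to the right and rows downward; lengths in mm; the calibration is good to about 2 mm. A picture is of the moment at which its call begins: read the wrist's pose just before it. camera_model takes no time and is no camera call.
- bot.close_job(): hands the job in; it is judged then, once.
Trained networks look in the newest picture that a camera, given by its name, has taken for a name from the list of things; names that differ only in an ending like _2 or _b are one class to them, and where a whole thing is asked for, a point or a joint stands for the part that bears it (a point fixed in the world has none). Each returns a list of dicts, best first, with "p" (0 to 1); they miss things now and then, are a little off and sometimes report something else, mostly with a low value. They report only what shows in the picture. A call takes as long as a camera call.
- bot.outline_of(target, camera): "mask" (384x512 bool, what is visible of it) and "pixel" ([column, row] in pixels, amid what is visible of it).
The state is a dict: "time": time; "joint_positions": joint angles; "dq": joint speeds; "tau": joint torques, N m; "tool_pos": TCP position; "tcp_rot": TCP orientation; "contact_force": force on the tool from outside, world axes, zero at the start; "moment": the same for the moment, N m; "grip_width": finger opening in mm; "finger_force": force on a finger pad.
Only numpy, scipy, OpenCV 4.12 (cv2) and the standard library are available. Lean on these libraries where they do the work, as an engineer would, in place of code of your own. Each camera call takes 0.05 s, during which the arm holds its last target. There are 200 camera calls.

TASK

The switcher engine on the model railway turntable has to leave nose first: push the turntable's deck round by its rim with the fingertips until the engine's nose (its long hood end, not the cab end) points straight out along the lead track and the rails line up, then leave it at rest and take the hand away. Either way round will do. The engine rides along and must not be touched, lifted or shaken off its rails, and the tree, paint pot and boxcar standing nearby stay where they are.

Things in the scene. Friction and masses are not known exactly. Their poses are not given: they have to be found in the camera images.
- base: Fixed base of the turntable: round grey concrete slab on the table, 236 mm across, 6 mm high, with the lead track on it. Origin: on the turning axis, at table level. +x points from the axis out along the lead track, z up.
- deck: Turning wooden disc, 224 mm across; underside 8 mm, top 36 mm above the table. Origin: on the turning axis at table level; z up, x along its two rails, +x toward the end where the engine's nose is. Turns about z either way, well over a full turn; stiff bearing (0.06 N m, about 0.6 N at the rim), no springs or detents: it stays where it is left. Wanted: deck +x along base +x.
- lead (a point): Middle of the inner end of the lead track, at rail top: 117 mm from the axis, 38 mm high. The lead is a grey block 50 mm wide, 117 to 267 mm out from the axis, with two steel rails and at its far end a wooden buffer stop rising to 63 mm. It blocks a finger going round the rim there.
- notch (a point): Middle of the mouth of one of the deck's four rim notches, the one 45 degrees anticlockwise (from above) from deck +x, 112 mm from the axis, 36 mm high. The others follow at 90 degree steps. Each notch is open outward and from top to bottom, 50 mm wide and 24 mm deep (floor 88 mm from the axis), with nearly radial side walls for a fingertip to push.
- engine: Model switcher locomotive, 175 x 30 x 53 mm, 0.24 kg, loose, standing on the deck's rails over the turning axis (up to 6 mm off along the rails); its roof is about 91 mm above the table. Origin: centre of its underside, z up. Its nose with the long low hood is at its -x end, the taller cab near its +x end. Not to be touched.
- nose (a point): Point at the middle of the engine's nose end, 76 mm from its origin, 14 mm above its underside.
- tree: Bystander: loose model tree, 60 x 63 x 87 mm, origin at the centre of its foot, beside the lead track, left of it as seen looking out from the turntable.
- pot: Bystander: loose paint pot with a lid, 33 mm across, 36 mm high, origin at the centre of its underside, on the other side of the lead track.
- boxcar: Bystander: loose model boxcar, 169 x 38 x 54 mm, lying lengthways along its x, origin at the centre of its underside, to the right of the turntable as seen from the robot.

How it is judged (in metres and radians):
At the end, for the whole second after the job is handed in: Deck rails within 0.09 rad (5 degrees) of the lead track, engine within 0.1 rad, nose toward the lead; both at rest (0.05 rad/s, 0.02 m/s); engine upright on the rails, centre within 20 mm of the axis; tree, pot and boxcar within 20 mm of their start (angle between the x axis of deck and the x axis of base, either way round below 0.09 rad and angle between the x axis of engine and the x axis of base, either way round below 0.1 rad and x of nose in the frame of base above 0.05 m and angular speed of deck below 0.05 rad/s and linear speed of engine below 0.02 m/s and angle between engine's own z axis and vertical below 0.1 rad and horizontal distance between engine and deck below 0.02 m and height (world z) of engine between 0.03 and 0.045 m and distance of each of tree, pot, boxcar from where it was at the start of the episode below 0.02 m); the robot touches nothing.
It fails at once if the engine is touched by the robot (over 0.5 N) (contact force between any of the fingers, the arm and engine above 0.5 N).
It fails at once if the engine is lifted more than 8 mm, tipped, or pushed off its place on the deck (height (world z) of engine above 0.046 m or angle between engine's own z axis and vertical above 0.25 rad or horizontal distance between engine and deck above 0.025 m).
It fails at once if the model tree is moved more than 20 mm (distance of tree from where it was at the start of the episode above 0.02 m).
It fails at once if the paint pot is moved more than 20 mm (distance of pot from where it was at the start of the episode above 0.02 m).
It fails at once if the boxcar is moved more than 20 mm (distance of boxcar from where it was at the start of the episode above 0.02 m).
It also fails if it takes over 51 s, if anything falls off the work surface, if the arm or the gripper's body presses on something with over 40 N, if the wrist force passes 120 N, or if a joint passes its speed limit or range.

## Working session

There is one attempt and no reset: what is moved stays moved. The work goes in short steps, Python scripts to look and compute and a shell command to move; the robot and the scene stay as the last step left them, time stands still between calls to the robot, and variables do not carry over. Pictures are saved under pics/ and viewed, at most 10 in all, crops included, and the job is handed in when it is done.

```bash
mkdir -p pics; cat > h.py <<'E'
import numpy as np, cv2
from plant import bot
from scipy.spatial.transform import Rotation as R
def cam(n):
    m=bot.camera_model(n); o=np.array(m['orientation'],float)
    Rm=o if o.shape==(3,3) else R.from_euler('xyz',o).as_matrix()
    return m,Rm,np.array(m['position'],float)
def pix2w(n,px,z):
    m,Rm,p=cam(n); d=Rm@np.array([(px[0]-m['cx'])/m['fx'],(px[1]-m['cy'])/m['fy'],1]); return p+d*(z-p[2])/d[2]
def w2pix(n,P):
    m,Rm,p=cam(n); c=Rm.T@(np.array(P,float)-p); return [m['fx']*c[0]/c[2]+m['cx'],m['fy']*c[1]/c[2]+m['cy']]
E
python3 - <<'E'
from h import *
for n in('top','scene'):
    im=bot.capture(n); cv2.imwrite(f'pics/{n}0.png',im[:,:,::-1])
    print(n,bot.camera_model(n))
    for t,z in(('base',6),('deck',36),('lead',38),('notch',36),('engine',60),('nose',52),('tree',40),('pot',36),('boxcar',54)):
        r=bot.outline_of(t,n)
        for q in r[:4]: print(t,round(q['p'],2),np.round(q['pixel']),np.round(pix2w(n,q['pixel'],z)),q['mask'].sum())
print(bot.get_obs())
E
```

```text
top {'fx': 427.16526405641866, 'fy': 427.16526405641866, 'cx': 251.36341109013512, 'cy': 186.0078903392993, 'position': array([4.67323626e+02, 4.61637076e-01, 1.16239119e+03]), 'orientation': array([-3.01062734, -0.0112766 , -1.57649957])}
base 0.77 [208. 168.] [669. 105.   6.] 1723
deck 0.56 [258. 201.] [576. -30.  36.] 4270
lead 0.8 [206. 162.] [679. 107.  38.] 1600
lead 0.61 [258. 202.] [573. -29.  38.] 4346
notch 0.7 [257. 199.] [582. -28.  36.] 4273
nose 0.65 [254. 195.] [589. -19.  52.] 680
boxcar 0.95 [364. 226.] [ 506. -304.   54.] 861
scene {'fx': 431.78707123691663, 'fy': 431.78707123691663, 'cx': 259.76689100221483, 'cy': 201.64158557975344, 'position': array([203.39550898, 763.90560711, 593.73712979]), 'orientation': array([-2.11046809, -0.01578956, -2.61532428])}
base 0.85 [223. 246.] [661. 124.   6.] 1664
deck 0.93 [274. 226.] [579.  33.  36.] 3412
lead 0.95 [218. 243.] [651. 153.  38.] 1701
notch 0.84 [277. 223.] [581.  16.  36.] 3494
engine 0.67 [281. 205.] [593. -22.  60.] 804
nose 0.62 [280. 206.] [598. -30.  52.] 766
tree 0.91 [202. 249.] [665. 192.  40.] 669
pot 0.56 [186. 219.] [773. 113.  36.] 235
boxcar 0.68 [352. 176.] [ 504. -270.   54.] 602
{'time': 1.0, 'joint_positions': array([-1.46199559e+00,  3.42009553e-01,  1.52411276e+00, -1.05305224e-05,
        1.27542999e+00, -1.45975473e-01]), 'dq': array([-0.00017836, -0.00091487,  0.00095809, -0.00141573,  0.00029099,
       -0.00051945]), 'tau': array([-2.16933913e-04, -4.31138921e+01, -2.44481224e+01,  7.17946887e-02,
        4.84490453e-02,  1.84184393e-05]), 'tool_pos': array([ 132.34635297, -508.0479369 ,  226.73108442]), 'tcp_rot': array([3.14155419e+00, 1.58377592e-05, 2.54779274e-01]), 'contact_force': array([ 0.03455969, -0.80270193, -0.049554  ]), 'moment': array([0.01716981, 0.01142367, 0.03301278]), 'finger_force': 0.0, 'grip_width': 91.7727585387126}
```

```bash
python3 - <<'E'
import cv2
a=cv2.imread('pics/top0.png')[95:295,130:400]; cv2.imwrite('pics/topc.png',cv2.resize(a,(800,592),interpolation=3))
a=cv2.imread('pics/scene0.png')[140:310,150:390]; cv2.imwrite('pics/scenec.png',cv2.resize(a,(800,567),interpolation=3))
E
```

```text
(no output)
```

View pics/topc.png

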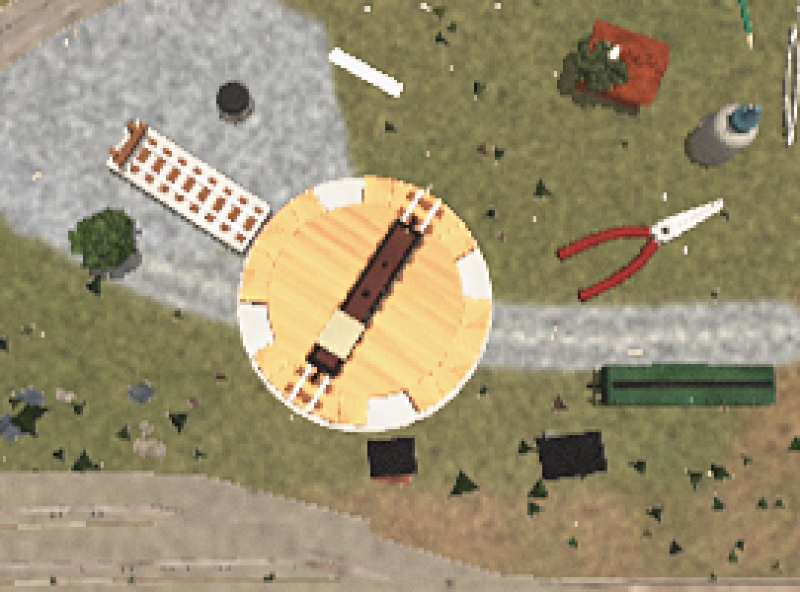

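View pics/scenec.png

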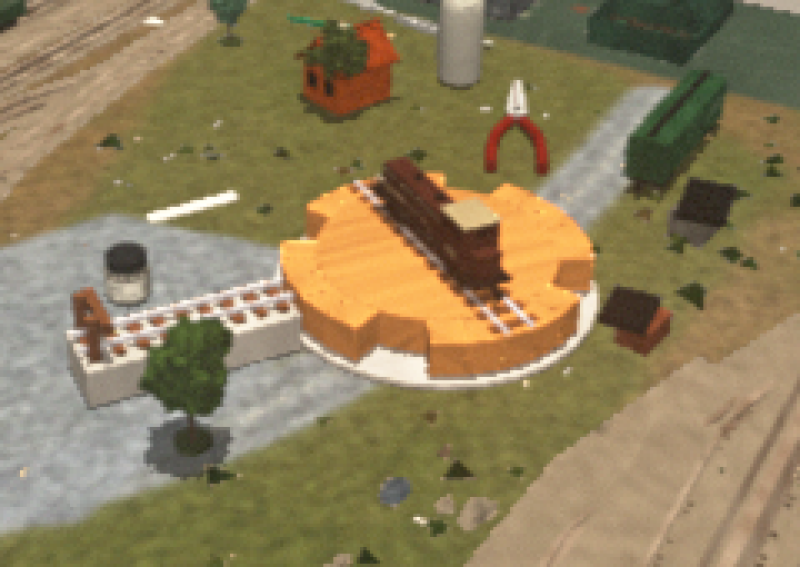

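The top view (crop) shows the turntable centre at about (365,305). The nose is up-right at (410,230) and the cab at (340,335). The lead runs up-left to (130,145), the tree is at (105,240), the pot at (235,100) and the boxcar at (690,385). The deck therefore needs about +90° anticlockwise. I'll measure precisely.

```bash
cat > meas.py <<'E'
from h import *
def rect(n,im,z,c=(580,-30),h=200,s=2):
    W=[[c[0]-h,c[1]-h],[c[0]+h,c[1]-h],[c[0]+h,c[1]+h],[c[0]-h,c[1]+h]]
    src=np.float32([w2pix(n,[*w,z]) for w in W]); dst=np.float32([[s*(w[0]-c[0]+h),s*(w[1]-c[1]+h)] for w in W])
    return cv2.warpPerspective(im,cv2.getPerspectiveTransform(src,dst),(2*h*s,2*h*s),flags=cv2.INTER_CUBIC)
def deck(im,n='top',v=True):
    c=(580,-30);h=200;s=2
    r=rect(n,im,36); hsv=cv2.cvtColor(r,cv2.COLOR_RGB2HSV)
    m=cv2.inRange(hsv,(10,90,150),(25,255,255)); m=cv2.morphologyEx(m,cv2.MORPH_OPEN,np.ones((5,5)))
    k=max(cv2.findContours(m,0,1)[0],key=cv2.contourArea)
    hull=cv2.convexHull(k); (x,y),rad=cv2.minEnclosingCircle(hull); e=cv2.fitEllipse(hull)
    C=np.array([x/s-h+c[0],y/s-h+c[1]]); print('centre',C.round(1),'r',rad/s,'ell',np.round([e[0][0]/s-h+c[0],e[0][1]/s-h+c[1],e[1][0]/s,e[1][1]/s],1))
    P=k[:,0]/s-h+np.array(c); d=P-C; rr=np.hypot(*d.T); a=np.degrees(np.arctan2(d[:,1],d[:,0]))
    # notch: contour points with r<103
    sel=np.sort(a[(rr<103)&(rr>80)]); g=np.split(sel,np.where(np.diff(sel)>12)[0]+1)
    for q in g: print('  notch',round(q[0],1),round(q[-1],1),'mid',round((q[0]+q[-1])/2,1))
    return C
if __name__=='__main__':
    im=bot.capture('top'); C=deck(im)
    bot.capture('scene')
    for n in('top','scene'):
        q=bot.outline_of('lead',n)[0]; k=max(cv2.findContours(q['mask'].astype(np.uint8),0,1)[0],key=cv2.contourArea)
        P=np.array([pix2w(n,p[0],38)[:2] for p in k],np.float32)
        b=cv2.minAreaRect(P); print(n,'lead',b,q['p'], 'ang from axis',np.degrees(np.arctan2(*(np.array(b[0])-C)[::-1])))
    # engine axis at roof height by outline
    for t in('engine','nose'):
        for q in bot.outline_of(t,'top')[:1]:
            k=max(cv2.findContours(q['mask'].astype(np.uint8),0,1)[0],key=cv2.contourArea)
            P=np.array([pix2w('top',p[0],75)[:2] for p in k],np.float32); print(t,q['p'],cv2.minAreaRect(P))
    print(bot.get_obs()['time'])
E
python3 meas.py
```

```text
centre [582. -29.] r 112.33103942871094 ell [573.3 -44.6 155.3 216.3]
  notch -162.5 -84.3 mid -123.4
  notch -59.6 -56.3 mid -57.9
  notch -34.9 -30.6 mid -32.8
  notch 146.0 149.5 mid 147.8
  notch 171.5 173.2 mid 172.3
top lead ((690.5220947265625, 141.52557373046875), (159.07083129882812, 54.42082595825195), 55.98051834106445) 0.65 ang from axis 57.52741575249756
scene lead ((597.0707397460938, 105.65965270996094), (352.3238525390625, 125.85633087158203), 34.66033935546875) 0.65 ang from axis 83.61418649032294
engine 0.67 ((584.1497802734375, -16.13974380493164), (34.41798400878906, 159.78013610839844), 56.64630889892578)
nose 0.92 ((586.7957763671875, -16.736770629882812), (32.45895004272461, 166.37356567382812), 57.44426727294922)
1.3
```

```bash
cat > polar.py <<'E'
from meas import *
C=np.array([582.,-29.])
def prof(im,z=36):
    r=rect('top',im,z).astype(np.float32); hsv=cv2.cvtColor(r.clip(0,255).astype(np.uint8),cv2.COLOR_RGB2HSV)
    a=np.radians(np.arange(-180,180,.25)); S=0
    for q in range(95,107,2):
        x=(C[0]+q*np.cos(a)-380)*2; y=(C[1]+q*np.sin(a)+230)*2
        S=S+cv2.remap(hsv[:,:,1],x.astype(np.float32)[None],y.astype(np.float32)[None],1)[0].astype(float)/6
    best=[]
    # fit deck angle: notch template of half-width 14 deg
    d=np.degrees(a)
    for p in np.arange(0,90,.25):
        w=np.abs((d-p-45+45)%90-45)<14; best.append(S[~w].mean()-S[w].mean())
    return np.arange(0,90,.25)[np.argmax(best)],max(best)
if __name__=='__main__':
    im=bot.capture('top'); p,b=prof(im); print('notch phase mod 90',p,b,'t',bot.get_obs()['time'])
    r=rect('top',im,38,(640,30),190,2); L=lambda t,r0,r1,w:[tuple(int(v) for v in ((C+np.array([np.cos(t),np.sin(t)])*q+w*np.array([-np.sin(t),np.cos(t)])-[450,-160])*2)) for q in(r0,r1)]
    o=r[:,:,::-1].copy()
    for w in(-25,25):cv2.line(o,*L(np.radians(56.5),117,267,w),(255,0,0),1)
    for w in(0,):cv2.line(o,*L(np.radians(p-45),-112,112,w),(255,255,0),1)
    for w in(-25,25):
      for k in range(4): cv2.line(o,*L(np.radians(p+90*k),88,112,w),(0,0,255),1)
    cv2.imwrite('pics/rect0.png',cv2.resize(o[:, :],(600,600)))
E
python3 polar.py
```

```text
notch phase mod 90 58.75 40.706796153049886 t 1.35
```

View pics/rect0.png

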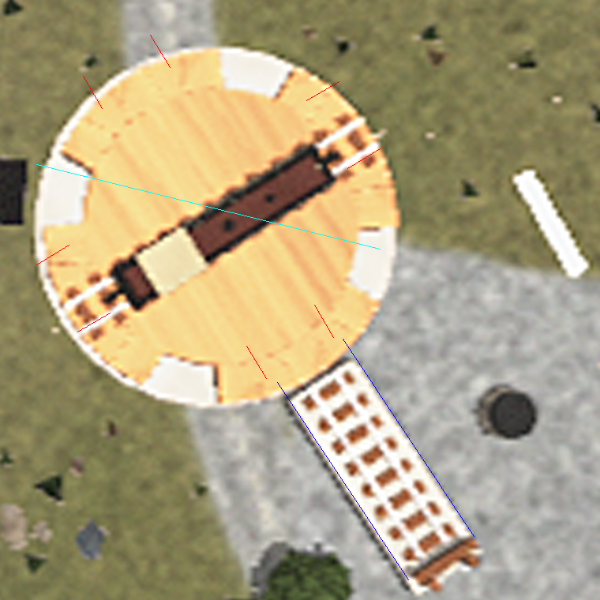

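The centre estimate is off because the engine splits the mask, so the true centre is about (590,-18). Refitting with all the orange pixels.

```bash
cat > polar.py <<'E'
from meas import *
from scipy.optimize import minimize
def fit(im,C0=(590,-18),p0=None,n='top'):
    hsv=cv2.cvtColor(rect(n,im,36),cv2.COLOR_RGB2HSV)
    m=cv2.inRange(hsv,(8,90,140),(25,255,255))
    m=cv2.GaussianBlur(cv2.morphologyEx(m,cv2.MORPH_OPEN,np.ones((5,5))),(5,5),0).astype(np.float32)/255
    yy,xx=np.mgrid[0:800,0:800]; X=xx/2+380; Y=yy/2-230
    def cost(v):
        dx,dy=X-v[0],Y-v[1]; c,s=np.cos(np.radians(v[2])),np.sin(np.radians(v[2])); x=c*dx+s*dy; y=-s*dx+c*dy
        r=np.hypot(x,y); ph=(np.arctan2(y,x)) % (np.pi/2); u=r*np.abs(np.sin(ph-np.pi/4))  # dist from notch centre line
        D=np.minimum(112-r, np.maximum(88-r,(u-25)))
        t=1/(1+np.exp(-D/.7)); w=(np.abs(y)>24)&(r<140)
        return ((t-m)**2)[w].mean()
    best=min((minimize(cost,[*C0,p],method='Nelder-Mead',options=dict(xatol=.02,fatol=1e-7,initial_simplex=[[*C0,p],[C0[0]+4,C0[1],p],[C0[0],C0[1]+4,p],[*C0,p+5]])) for p in ([-32] if p0 is None else [p0])),key=lambda r:r.fun)
    return best.x,best.fun
def show(im,v,lead,name,z=38):
    C=v[:2]; r=rect('top',im,z,(640,30),190,2)
    L=lambda t,r0,r1,w:[tuple(int(q) for q in ((C+np.array([np.cos(t),np.sin(t)])*q+w*np.array([-np.sin(t),np.cos(t)])-[450,-160])*2)) for q in(r0,r1)]
    o=r[:,:,::-1].copy()
    for w in(-25,0,25):cv2.line(o,*L(np.radians(lead),117,267,w),(255,0,0),1)
    cv2.line(o,*L(np.radians(v[2]),-112,112,0),(255,255,0),1)
    for w in(-25,25):
      for k in range(4): cv2.line(o,*L(np.radians(v[2]+45+90*k),88,112,w),(0,0,255),1)
    cv2.imwrite(name,cv2.resize(o,(600,600)))
E
python3 - <<'E'
from polar import *
im=bot.capture('top'); v,f=fit(im); print(v,f)
# lead: white/brown top surface bright mask near the lead, PCA of bright pixels
r=rect('top',im,38,(640,30),190,2); C=v[:2]; hsv=cv2.cvtColor(r,cv2.COLOR_RGB2HSV)
m=(hsv[:,:,2]>225)&(hsv[:,:,1]<40); yy,xx=np.nonzero(m); P=np.c_[xx/2+450,yy/2-160]-C
for l0 in(54,56,58):
  t=np.radians(l0)
  for _ in range(8):
    a=P@[np.cos(t),np.sin(t)]; b=P@[-np.sin(t),np.cos(t)]; s=(a>125)&(a<245)&(abs(b)<30)
    bins=[(a[s&(a>q)&(a<q+10)].mean(),(b[s&(a>q)&(a<q+10)].max()+b[s&(a>q)&(a<q+10)].min())/2) for q in range(125,240,10)]
    sl,ic=np.polyfit(*zip(*bins),1); t+=np.arctan(sl)
  print('lead',np.degrees(t),'offset at r=0',ic)
show(im,v,np.degrees(t),'pics/rect1.png')
E
```

```text
[589.89031913 -16.53156258 -32.61797755] 0.02183227010718542
lead 56.492755610292726 offset at r=0 0.845840652904321
lead 56.492755610292726 offset at r=0 0.845840652904321
lead 56.492755610292726 offset at r=0 0.845840652904321
```

View pics/rect1.png

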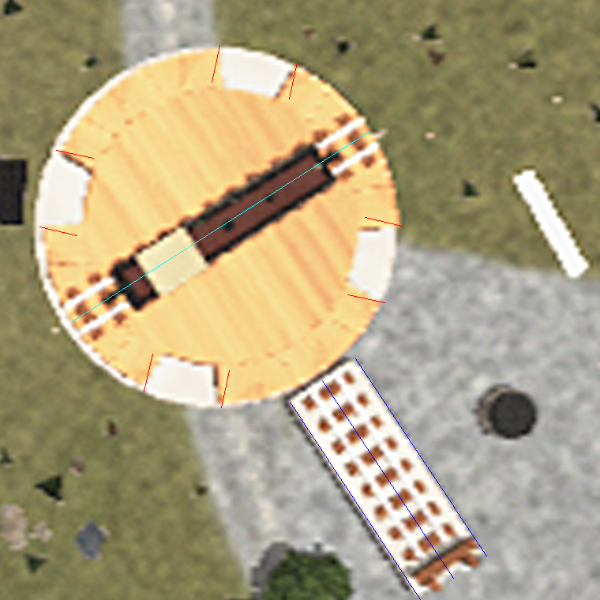

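```bash
cat > plan.py <<'E'
from h import *
from scipy.linalg import logm,expm
C=np.array([589.9,-16.5])
def pose(th,r,z,tilt,back=0):
    t=np.radians(th); k=np.radians(tilt); u=np.array([np.cos(t),np.sin(t),0]); ez=np.array([0,0,1.])
    zt=-ez*np.cos(k)-u*np.sin(k); y=np.array([-np.sin(t),np.cos(t),0]); x=np.cross(y,zt)
    T=np.eye(4); T[:3,:3]=np.c_[x,y,zt]; T[:3,3]=[*(C+r*u[:2]),z]; T[:3,3]-=back*zt; return T
def cur():
    o=bot.get_obs(); T=np.eye(4); T[:3,:3]=R.from_euler('xyz',o['tcp_rot']).as_matrix(); T[:3,3]=o['tool_pos']; return T
def step(A,B,n):
    D=np.real(expm(logm(np.linalg.inv(A)@B)/n)); return np.round(D[:3,3],1).tolist()+np.round(R.from_matrix(D[:3,:3]).as_rotvec(),4).tolist()
E
python3 - <<'E'
from plan import *
A=cur(); B=pose(-167.6,103,20,15,180); G=pose(-167.6,103,20,15,40)
print(A[:3,3],B[:3,3],G[:3,3])
for n in(12,18): 
  print(n,step(A,B,n)); 
P=A.copy(); D=np.real(expm(logm(np.linalg.inv(A)@B)/12))
for i in range(12): P=P@D; print(P[:3,3].round())
P0=pose(-167.6,103,20,15);P1=pose(-77.6,103,20,15); print(step(P0,P1,30))
E
```

```text
[ 132.34499753 -508.07883098  226.75914109] [443.80210577 -48.62170532 193.86664873] [479.19149987 -40.84084239  58.63703305]
12 [33.8, -31.1, 6.8, -0.0004, 0.0218, 0.0032]
18 [22.5, -20.8, 4.6, -0.0003, 0.0145, 0.0021]
[ 157. -469.  220.]
[ 182. -431.  214.]
[ 208. -392.  209.]
[ 233. -354.  204.]
[ 259. -315.  200.]
[ 285. -277.  197.]
[ 311. -239.  194.]
[ 337. -201.  193.]
[ 364. -163.  192.]
[ 390. -124.  192.]
[417. -86. 192.]
[444. -49. 194.]
[0.1, 5.4, 0.0, 0.0136, -0.0, -0.0506]
```

```bash
python3 -m jog '[[22.5,-20.8,4.6,0,0.0145,0.002],[22.5,-20.8,4.6,0,0.0145,0.002],[22.5,-20.8,4.6,0,0.0145,0.002],[22.5,-20.8,4.6,0,0.0145,0.002],[22.5,-20.8,4.6,0,0.0145,0.002],[22.5,-20.8,4.6,0,0.0145,0.002],[22.5,-20.8,4.6,0,0.0145,0.002],[22.5,-20.8,4.6,0,0.0145,0.002],[22.5,-20.8,4.6,0,0.0145,0.002]]' 0 && python3 -m jog '[[22.5,-20.8,4.6,0,0.0145,0.002],[22.5,-20.8,4.6,0,0.0145,0.002],[22.5,-20.8,4.6,0,0.0145,0.002],[22.5,-20.8,4.6,0,0.0145,0.002],[22.5,-20.8,4.6,0,0.0145,0.002],[22.5,-20.8,4.6,0,0.0145,0.002],[22.5,-20.8,4.6,0,0.0145,0.002],[22.5,-20.8,4.6,0,0.0145,0.002],[22.5,-20.8,4.6,0,0.0145,0.002],[0,0,0,0,0,0]]'
python3 - <<'E'
from plan import *
G=pose(-167.6,103,20,15,60)
print(step(cur(),G,6))
E
```

```text
time: 2.3
tool_pos: [285.4, -275.6, 197.2]
tcp_rot: [-3.141, -0.131, 0.236]
contact_force: [0.4, -0.0, 0.3]
grip_width: 24.4
finger_force: 0.0
time: 3.3
tool_pos: [444.5, -45.1, 195.2]
tcp_rot: [-3.137, -0.262, 0.221]
contact_force: [0.1, 0.1, 0.4]
grip_width: 0.1
finger_force: 0.0
[-0.3, 0.6, 20.2, -0.001, -0.0001, 0.0008]
```

```bash
python3 -m jog '[[-0.3,0.6,20.2,0,0,0],[-0.3,0.6,20.2,0,0,0],[-0.3,0.6,20.2,-0.002,0,0.002],[-0.3,0.6,20.2,-0.002,0,0.002],[-0.3,0.6,20.2,-0.002,0,0],[-0.3,0.6,20.2,0,0,0],[0,0,0,0,0,0]]'
python3 - <<'E'
from plan import *
import polar
o=bot.get_obs(); A=cur(); im=bot.capture('wrist'); m=bot.camera_model('wrist'); print(m)
T=A@np.array(m['T_tool_cam']); Ti=np.linalg.inv(T)
def pr(P): c=Ti@np.array([*P,1]); return (int(m['fx']*c[0]/c[2]+m['cx']),int(m['fy']*c[1]/c[2]+m['cy']))
o=im[:,:,::-1].copy(); th=np.radians(-167.6); u=np.array([np.cos(th),np.sin(th)]); w=np.array([-u[1],u[0]])
for s in(-25,25): cv2.line(o,pr([*(C+88*u+s*w),36]),pr([*(C+112*u+s*w),36]),(0,0,255),1)
G=pose(-167.6,103,36,15)
for sx in(-9.5,9.5):
  for sy in(-19,19): cv2.circle(o,pr((G@[sx,sy,0,1])[:3]),2,(255,0,0),-1)
cv2.imwrite('pics/w0.png',cv2.resize(o,(768,576)))
print(step(A,pose(-167.6,103,20,15),5))
E
```

```text
time: 4.0
tool_pos: [471.8, -44.4, 75.4]
tcp_rot: [-3.14, -0.257, 0.213]
contact_force: [-0.3, 0.2, 1.1]
grip_width: 0.5
finger_force: 0.0
{'fx': 333.79596622665866, 'fy': 333.79596622665866, 'cx': 253.50920417727158, 'cy': 191.1637498996947, 'T_tool_cam': array([[-1.31320881e-04, -9.59962092e-01, -2.80129907e-01,
         7.58222293e+01],
       [ 9.99998767e-01, -5.64437925e-04,  1.46545685e-03,
        -6.75794932e-01],
       [-1.56489897e-03, -2.80129369e-01,  9.59960982e-01,
        -1.57700083e+02],
       [ 0.00000000e+00,  0.00000000e+00,  0.00000000e+00,
         1.00000000e+00]])}
[0.7, -0.4, 11.7, -0.0002, 0.001, -0.0006]
```

View pics/w0.png

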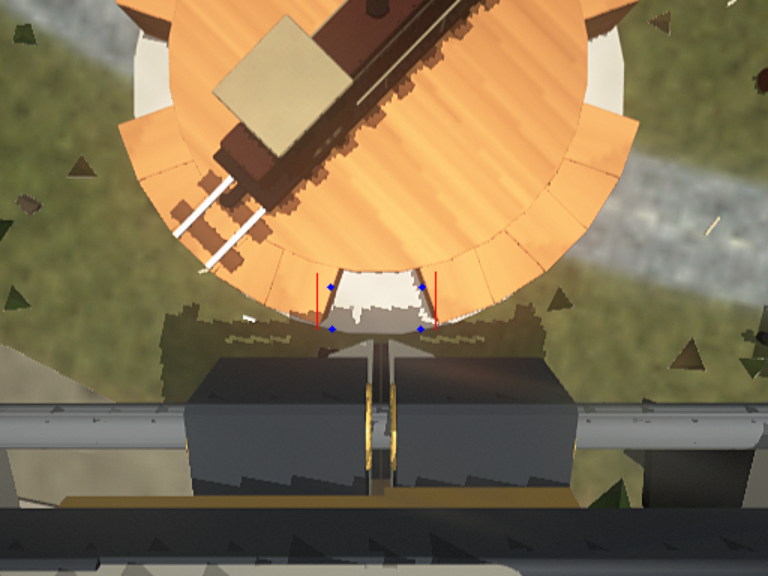

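The wrist view shows the notch mouth at (320–438, 325) and the floor at (342–418, 270). The walls taper, so the 38 mm fingertip must stay near r≈110. A small house stands behind this notch, so I'll use the clear notch at -77.6° and push it round to about +12°.

```bash
python3 - <<'E'
from plan import *
A=cur(); U=A.copy(); U[:3,3]-=40*A[:3,2]
B=pose(-77.6,110,20,12,90)
print(step(U,B,20))
P=U.copy();D=np.real(expm(logm(np.linalg.inv(U)@B)/20))
for i in range(20):
  P=P@D
  if i%4==3: print(P[:3,3].round(), np.hypot(*(P[:2,3]-C)))
E
```

```text
[0.5, 10.1, 0.6, 0.0182, -0.002, -0.0766]
[478. -84. 114.] 131.02328284004366
[ 504. -115.  112.] 130.64580853375423
[ 538. -136.  111.] 130.0983969290966
[ 577. -145.  110.] 129.43300846220055
[ 618. -142.  108.] 128.71205217359844
```

```bash
python3 -m jog '[[0,0,-20,0,0,0],[0,0,-20,0,0,0],[0.5,10.1,0.6,0.0182,-0.002,-0.0766],[0.5,10.1,0.6,0.0182,-0.002,-0.0766],[0.5,10.1,0.6,0.0182,-0.002,-0.0766],[0.5,10.1,0.6,0.0182,-0.002,-0.0766],[0.5,10.1,0.6,0.0182,-0.002,-0.0766],[0.5,10.1,0.6,0.0182,-0.002,-0.0766],[0.5,10.1,0.6,0.0182,-0.002,-0.0766],[0.5,10.1,0.6,0.0182,-0.002,-0.0766],[0.5,10.1,0.6,0.0182,-0.002,-0.0766],[0.5,10.1,0.6,0.0182,-0.002,-0.0766]]' && python3 -m jog '[[0.5,10.1,0.6,0.0182,-0.002,-0.0766],[0.5,10.1,0.6,0.0182,-0.002,-0.0766],[0.5,10.1,0.6,0.0182,-0.002,-0.0766],[0.5,10.1,0.6,0.0182,-0.002,-0.0766],[0.5,10.1,0.6,0.0182,-0.002,-0.0766],[0.5,10.1,0.6,0.0182,-0.002,-0.0766],[0.5,10.1,0.6,0.0182,-0.002,-0.0766],[0.5,10.1,0.6,0.0182,-0.002,-0.0766],[0.5,10.1,0.6,0.0182,-0.002,-0.0766],[0.5,10.1,0.6,0.0182,-0.002,-0.0766],[0,0,0,0,0,0],[0,0,0,0,0,0]]'
python3 - <<'E'
from plan import *
print(step(cur(),pose(-77.6,110,20,12,35),4))
E
```

```text
time: 5.25
tool_pos: [521.3, -127.1, 113.7]
tcp_rot: [3.127, -0.234, 1.007]
contact_force: [0.7, 0.7, -0.3]
grip_width: 0.6
finger_force: 0.0
time: 6.45
tool_pos: [618.3, -141.6, 109.2]
tcp_rot: [3.139, -0.207, 1.787]
contact_force: [0.2, -1.1, -0.3]
grip_width: 0.4
finger_force: 0.0
[-0.1, -0.2, 14.0, 0.0006, 0.0006, -0.0001]
```

```bash
python3 -m jog '[[-0.1,-0.2,14,0.0006,0.0006,0],[-0.1,-0.2,14,0.0006,0.0006,0],[-0.1,-0.2,14,0.0006,0.0006,0],[-0.1,-0.2,14,0.0006,0.0006,0],[0,0,0,0,0,0]]'
python3 - <<'E'
from plan import *
A=cur(); im=bot.capture('wrist'); m=bot.camera_model('wrist')
T=A@np.array(m['T_tool_cam']); Ti=np.linalg.inv(T)
def pr(P): c=Ti@np.array([*P,1]); return (int(m['fx']*c[0]/c[2]+m['cx']),int(m['fy']*c[1]/c[2]+m['cy']))
o=im[:,:,::-1].copy()
G=pose(-77.6,110,36,12)
for sx in(-9.5,9.5):
  for sy in(-19,19): cv2.circle(o,pr((G@[sx,sy,0,1])[:3]),1,(255,0,0),-1)
for sy in(-19,0,19): cv2.circle(o,pr((A@[9.5,sy,0,1])[:3]),1,(0,0,255),-1)
cv2.imwrite('pics/w1.png',cv2.resize(o[130:,100:400],(800,677)[:2] if 0 else (700,592)))
print(step(A,pose(-77.6,110,20,12),5))
E
```

```text
time: 6.95
tool_pos: [613.7, -129.4, 50.5]
tcp_rot: [-3.137, -0.213, 1.788]
contact_force: [-0.4, -0.3, 0.1]
grip_width: 0.5
finger_force: 0.0
[-0.2, 0.2, 6.2, -0.001, -0.0007, 0.0002]
```

View pics/w1.png

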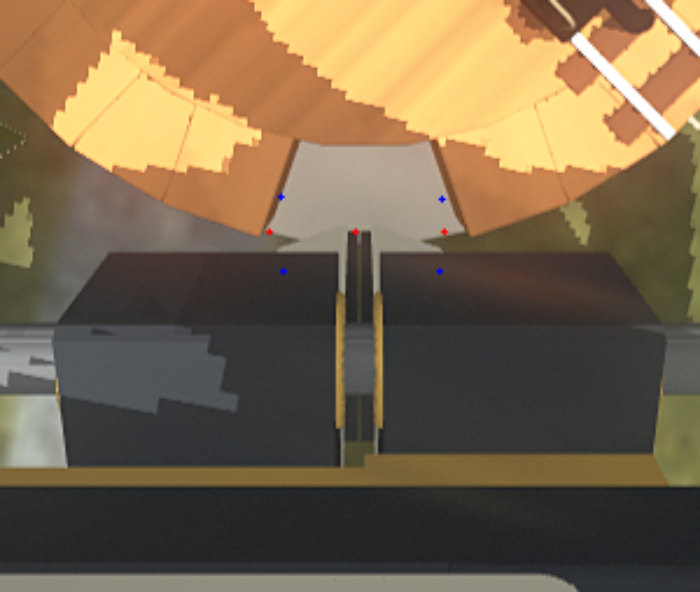

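The fingertip is at (357,232) and the notch mouth centre at about (366,232). I'll shift +1.5 mm along y, stay slightly further out, and descend.

```bash
python3 -m jog '[[-0.5,0.5,6,0,0,0],[-0.5,0.5,6,0,0,0],[-0.4,0.5,6,0,0,0],[-0.2,0.2,6,0,0,0],[-0.2,0.2,6,0,0,0],[0,0,0,0,0,0],[0,0,0,0,0,0]]'
python3 - <<'E'
from plan import *
from polar import fit
A=cur(); d=A[:2,3]-C; r=np.hypot(*d); th=np.degrees(np.arctan2(d[1],d[0])); print(A[:3,3],r,th)
B=pose(th+89,111,20,12); print(step(A,B,30))
print(fit(bot.capture('top')))
E
```

```text
time: 7.7
tool_pos: [616.3, -125.6, 23.7]
tcp_rot: [-3.141, -0.21, 1.789]
contact_force: [0.1, -0.2, -0.2]
grip_width: 0.3
finger_force: 0.0
[ 616.32462855 -125.63748679   23.67526469] 112.29092580184131 -76.38934144121261
[0.2, 5.8, 0.2, 0.0109, -0.0, -0.0513]
(array([589.88313335, -16.19196807, -31.93439728]), np.float64(0.03157592229895404))
```

```bash
python3 -m jog '[[0.1,2.9,0.1,0.0055,0,-0.0257],[0.1,2.9,0.1,0.0055,0,-0.0257],[0.2,5.8,0.2,0.0109,0,-0.0513],[0.2,5.8,0.2,0.0109,0,-0.0513],[0.2,5.8,0.2,0.0109,0,-0.0513],[0.2,5.8,0.2,0.0109,0,-0.0513],[0.2,5.8,0.2,0.0109,0,-0.0513],[0.2,5.8,0.2,0.0109,0,-0.0513],[0.2,5.8,0.2,0.0109,0,-0.0513],[0.1,2.9,0.1,0.0055,0,-0.0257],[0.1,2.9,0.1,0.0055,0,-0.0257]]'
cat > chk.py <<'E'
from plan import *
from polar import fit,show
import sys
A=cur(); d=A[:2,3]-C; r=np.hypot(*d); th=np.degrees(np.arctan2(d[1],d[0])); print('tcp',A[:3,3].round(1),'r',r.round(1),'th',th.round(1))
im=bot.capture('top'); fs=[fit(im,(590,-16.5),p) for p in (th+45-4,th+45+4,th+35)]; v,f=min(fs,key=lambda q:q[1]); print('deck',v.round(2),f)
go=56.5-v[2]; print('remaining',go, 'step/3deg:',step(A,pose(th+go,111,20,12),max(1,round(go/3))),round(go/3))
if len(sys.argv)>1: show(im,v,56.5,sys.argv[1])
E
python3 chk.py
```

```text
time: 8.85
tool_pos: [663.0, -102.2, 22.8]
tcp_rot: [3.141, -0.209, 2.263]
contact_force: [-0.9, -1.1, 3.2]
grip_width: 0.1
finger_force: 1.3
tcp [ 663.  -102.2   22.8] r 112.6 th -49.5
deck [589.63 -13.73  -9.67] 0.1526468946631502
remaining 66.17401858583241 step/3deg: [0.2, 5.9, 0.2, 0.0111, 0.0, -0.052] 22
```

```bash
python3 -m jog '[[0.1,2.9,0.1,0.0055,0,-0.0257],[0.2,5.9,0.2,0.011,0,-0.052],[0.2,5.9,0.2,0.011,0,-0.052],[0.2,5.9,0.2,0.011,0,-0.052],[0.2,5.9,0.2,0.011,0,-0.052],[0.2,5.9,0.2,0.011,0,-0.052],[0.2,5.9,0.2,0.011,0,-0.052],[0.2,5.9,0.2,0.011,0,-0.052],[0.1,2.9,0.1,0.0055,0,-0.0257],[0.1,2.9,0.1,0.0055,0,-0.0257]]'
python3 chk.py
```

```text
time: 9.9
tool_pos: [692.2, -62.4, 21.2]
tcp_rot: [3.141, -0.21, 2.713]
contact_force: [0.4, -0.8, 1.7]
grip_width: 0.6
finger_force: 1.1
tcp [692.2 -62.4  21.2] r 112.1 th -24.2
deck [589.76 -15.95  16.92] 0.3129370746854953
remaining 39.57646956515178 step/3deg: [0.2, 5.9, 0.1, 0.0112, -0.0, -0.0525] 13
```

```bash
python3 -m jog '[[0.1,2.9,0.1,0.0055,0,-0.0257],[0.2,5.9,0.1,0.011,0,-0.052],[0.2,5.9,0.1,0.011,0,-0.052],[0.2,5.9,0.1,0.011,0,-0.052],[0.2,5.9,0.1,0.011,0,-0.052],[0.2,5.9,0.1,0.011,0,-0.052],[0.2,5.9,0.1,0.011,0,-0.052],[0.2,5.9,0.1,0.011,0,-0.052],[0.2,5.9,0.1,0.011,0,-0.052],[0.1,2.9,0.1,0.0055,0,-0.0257],[0.1,2.9,0.1,0.0055,0,-0.0257]]'
python3 chk.py pics/c1.png
```

```text
time: 11.05
tool_pos: [700.9, -7.7, 20.2]
tcp_rot: [3.141, -0.21, -3.066]
contact_force: [0.4, -0.0, 0.3]
grip_width: 0.1
finger_force: 0.3
tcp [700.9  -7.7  20.2] r 111.4 th 4.5
deck [589.73 -20.23  42.3 ] 0.33100457655609117
remaining 14.20300317652567 step/3deg: [0.2, 5.5, 0.1, 0.0106, -0.0001, -0.0491] 5
```

View pics/c1.png

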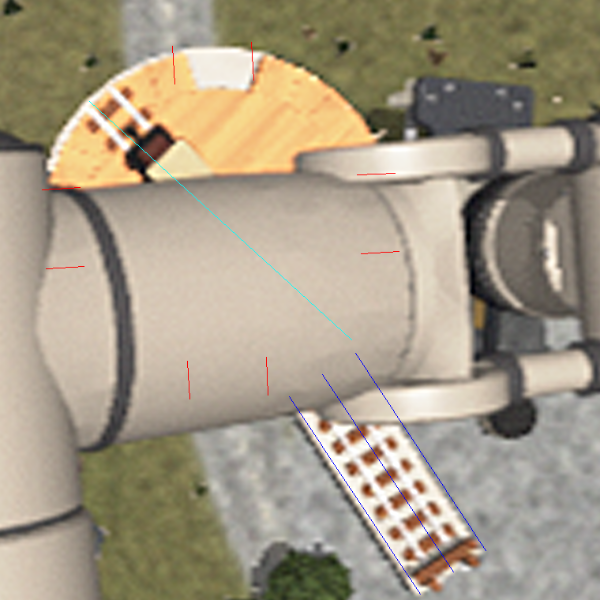

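The arm hides most of the deck. The visible notch at (224,68) is at -89°, so the deck is at about 46°. I'll go 8° more, then back off and measure clearly.

```bash
python3 -m jog '[[0.1,3.1,0.05,0.0058,0,-0.0273],[0.1,3.1,0.05,0.0058,0,-0.0273],[0.1,3.1,0.05,0.0058,0,-0.0273],[0.1,3.1,0.05,0.0058,0,-0.0273],[0.1,3.1,0.05,0.0058,0,-0.0273],[0,0,0,0,0,0],[0,0,0,0,0,0]]'
python3 - <<'E'
from plan import *
A=cur(); d=A[:2,3]-C; print(np.hypot(*d),np.degrees(np.arctan2(*d[::-1])))
import cv2
from meas import rect
n='scene'; im=bot.capture(n); r=rect(n,im,36,(620,10),160,2)[:,:,::-1].copy()
for t,rs in((56.5,(117,230)),(56.5,(-112,112))):
    u=np.array([np.cos(np.radians(t)),np.sin(np.radians(t))]); p=[tuple(int(x) for x in ((C+q*u-[460,-150])*2)) for q in rs]; cv2.line(r,*p,(255,0,0),1)
cv2.imwrite('pics/s1.png',cv2.resize(r,(600,600)))
E
```

```text
time: 11.8
tool_pos: [698.5, 7.8, 20.4]
tcp_rot: [3.14, -0.21, -2.927]
contact_force: [-0.1, 0.2, -0.5]
grip_width: 0.5
finger_force: 0.0
111.28928876184025 12.617670297588477
```

View pics/s1.png

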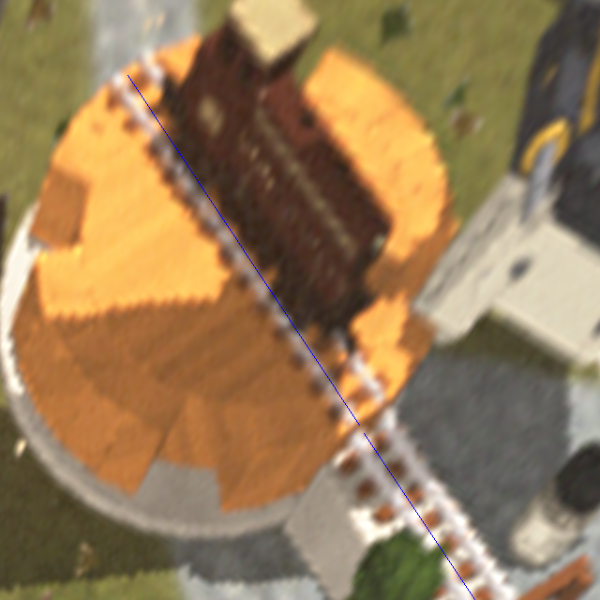

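The scene view, rectified, shows the deck rails and lead rails nearly in line, with the nose toward the lead at (345,330). I'll release and clear the view.

```bash
python3 -m jog '[[0,-1.5,0,0,0,0],[0,-0.5,-8,0,0,0],[0,0,-15,0,0,0],[0,0,-25,0,0,0],[0,0,-35,0,0,0],[0,0,-35,0,0,0],[0,-15,-25,0,0,0],[0,-35,0,0,0,0],[0,-35,0,0,0,0],[0,-35,0,0,0,0],[0,-35,0,0,0,0],[0,-35,0,0,0,0]]' && python3 -m jog '[[0,-40,0,0,0,0],[0,-40,0,0,0,0],[0,-20,0,0,0,0],[0,0,0,0,0,0]]'
python3 - <<'E'
from polar import *
im=bot.capture('top'); r=[fit(im,(590,-16.5),p) for p in(50,56,62)]; v,f=min(r,key=lambda q:q[1]); print(v,f); show(im,v,56.5,'pics/end.png')
for t,z in(('engine',75),('nose',75)):
    for q in bot.outline_of(t,'top')[:1]:
        k=max(cv2.findContours(q['mask'].astype(np.uint8),0,1)[0],key=cv2.contourArea)
        print(t,q['p'],cv2.minAreaRect(np.array([pix2w('top',p[0],z)[:2] for p in k],np.float32)))
E
```

```text
time: 13.05
tool_pos: [768.4, -175.4, 161.4]
tcp_rot: [3.141, -0.208, -2.928]
contact_force: [0.2, -0.3, -0.3]
grip_width: 0.4
finger_force: 0.0
time: 13.45
tool_pos: [760.5, -267.1, 152.4]
tcp_rot: [-3.13, -0.188, -2.932]
contact_force: [0.3, 0.6, 0.1]
grip_width: 1.1
finger_force: 0.0
[591.58520573 -17.75502294  58.13273077] 0.2641835798088703
```

View pics/end.png

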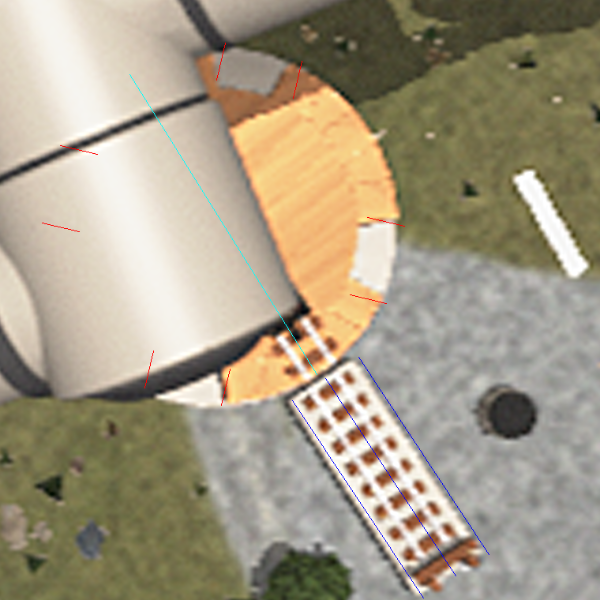

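```bash
python3 -m jog '[[20,-25,0,0,0,0],[20,-25,0,0,0,0],[25,-25,-10,0,0,0],[30,-20,-10,0,0,0],[30,-20,-10,0,0,0],[30,-20,0,0,0,0],[30,-20,0,0,0,0],[30,-10,0,0,0,0],[30,-10,0,0,0,0],[20,0,0,0,0,0],[0,0,0,0,0,0]]'
python3 - <<'E'
from polar import *
im=bot.capture('top'); r=[fit(im,(590,-16.5),p) for p in(50,56,62)]; v,f=min(r,key=lambda q:q[1]); print(v,f); show(im,v,56.5,'pics/end2.png')
for t,z in(('engine',75),('nose',75),('boxcar',54),('tree',40),('pot',36)):
    for q in bot.outline_of(t,'top')[:1]:
        k=max(cv2.findContours(q['mask'].astype(np.uint8),0,1)[0],key=cv2.contourArea)
        print(t,q['p'],cv2.minAreaRect(np.array([pix2w('top',p[0],z)[:2] for p in k],np.float32)))
E
```

```text
time: 14.7
tool_pos: [549.5, -488.4, 236.0]
tcp_rot: [-3.128, -0.187, -2.928]
contact_force: [0.6, -0.0, -0.0]
grip_width: 0.5
finger_force: 0.0
[589.97593703 -16.75368975  55.0602539 ] 0.018017241909395545
engine 0.91 ((587.4602661132812, -18.116928100585938), (162.07955932617188, 37.46833801269531), 55.23921203613281)
nose 0.94 ((586.0547485351562, -17.102272033691406), (166.3065948486328, 33.971923828125), 56.23554992675781)
boxcar 0.86 ((510.0821228027344, -298.22332763671875), (153.9976348876953, 36.195858001708984), 89.68853759765625)
tree 0.7 ((642.0620727539062, 214.9954833984375), (49.29912185668945, 58.692806243896484), 30.312034606933594)
pot 0.68 ((770.2534790039062, 100.59747314453125), (32.54689025878906, 36.0861701965332), 89.85720825195312)
```

View pics/end2.png

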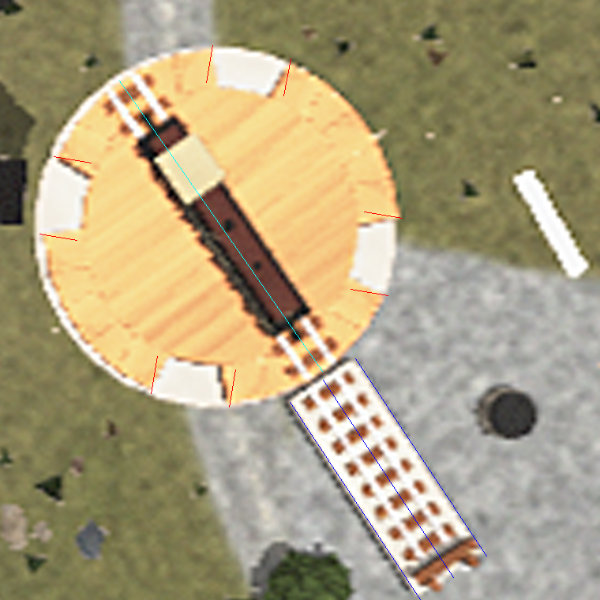

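The deck is at about 55.1° and the lead at 56.5°, so they agree within 2° against a 5° tolerance. The nose is toward the lead, the bystanders show in place, and the hand is clear.

```bash
python3 -c "
from plant import bot
print(bot.close_job())"
```

```text
the job is handed in; nothing more can be done
None
```

The turntable is turned about 88° anticlockwise: the engine's nose points out along the lead, the rails are within about 2° by the last picture (5° allowed), the hand is clear, and the job is handed in, but no verdict came back.

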